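Blend the polishing nuggets in the pit-table tub

ROBOT

A 6-joint arm with a two-finger parallel gripper is mounted at the origin on the work surface. World frame = base frame: x ahead of the robot, y to its left, z up, the work surface at z = 0. Lengths are in m, angles in rad, forces in N, time in s.
With the tool pointing down it reaches from about 0.375 to 0.825 m from the base axis. Payload 5.5 kg.
Tool frame: the origin (TCP) lies between the finger pads; the fingertips stand 25 mm ahead of it and the grasp point (between the pads) lies 6 mm ahead of it; z points along the fingers, y is the line along which they close (so a half turn about z gives the same grasp; the last joint's range is limited). The gripper opens to 85 mm and grips with 20 to 120 N. Pads are 22 mm wide; open, the fingers measure 114 mm over their backs; the gripper's body (76 mm by 85 mm) begins 54 mm behind the grasp point. The pads swing forward as they close: fully open they stand 13 mm farther back than shut.
Start: joints at [-1.343, 0.314, -0.047, 1.21, 0, 1.571], TCP at [0.135, -0.584, 0.256] pointing down, gripper open.
Joint ranges: [-2.67, 2.67], [-0.69, 1.73], [-1.03, 1.25], [-2.08, 2.16], [-1.42, 1.45], [-3.14, 3.14]. Speed limits (rad/s): [2.39, 2.39, 3.01, 3.14, 3.14, 3.14].

INTERFACE

Orientations are given as a unit quaternion [x, y, z, w].
In Python, from plant import arm gives the robot as it stands. Calls block until the motion is done:
- arm.movep(position, orientation): joint-space move of the TCP to a pose.
- arm.move_l(position, max_speed=0.15, orientation=None, max_force=None): straight line of the TCP; orientation=None keeps the orientation; max_speed is the mean speed in m/s. With max_force (N) it stops when the force on the tool has changed by that much, and returns True; else False.
- arm.set_joints(angles): joint-space move.
- arm.set_gripper(opening, strength=None): finger opening in m; strength is the grip in N (None keeps the last); returns when the fingers have stopped.
- arm.pause(seconds).
- arm.inverse_kinematics(position, orientation): joint angles nearest the present ones, or None.
- arm.snapshot(name): name is "scene" or "side" or "wrist"; returns a dict with "color" (420x560x3 uint8, red, green, blue), "fx", "fy", "cx", "cy" (pixels), "R" (3x3) and "t" (3): a world point X has camera coordinates R X + t. Camera axes: x right, y down, z forward; pixel columns grow to the right and rows downward; lengths in m; the calibration is good to about 2 mm. The wrist camera is an equidistant fisheye: a pixel r from the principal point sees the ray r / f radians off the axis. A picture is of the moment at which its call begins. There is no depth.
A pose or a line that the arm cannot do raises arm.Unreachable and nothing moves.
- arm.close_job(): hands the job in; it is judged then, once.
Readings, each from a call of its own:
- arm.current_time_s(): time.
- arm.current_joint_pos(): joint angles.
- arm.current_qvel(): joint speeds.
- arm.current_joint_torque(): joint torques, N m.
- arm.current_tool_pos(): TCP position.
- arm.current_tool_rot(): TCP orientation.
- arm.current_wrist_force(): force on the tool from outside, world axes, zero at the start.
- arm.current_ft_torque(): the same for the moment, N m.
- arm.current_gripper_width(): finger opening in m.
- arm.current_finger_force(): force on a finger pad.
Only numpy, scipy, OpenCV 4.12 (cv2) and the standard library are available. Lean on these libraries where they do the work, as an engineer would, in place of code of your own. Each camera call takes 0.05 s, during which the arm holds its last target. There are 200 camera calls.

TASK

Take the stirring stick from its sloping rest, lean it in under the clear guard and, with its foot down among the nuggets, stir the tub right round, anticlockwise as seen from above, about half way out from the middle: at least two full turns, and on until both colours lie clearly in the left and in the right half (the white rim marks show the dividing line). Stir gently with the stick only, without leaning on the tub or guard, and keep every nugget in the tub. Then lay the stick back in its rest with its foot at the stop, let go, and leave everything else where it is.

Things in the scene. Friction and masses are not known exactly. Their poses are not given: they have to be found in the camera images.
- tub: round grey dished tub screwed to the bench: rim radius 108 mm (inside 103), 60 mm high; flat inner floor of radius 65 mm, 6 mm above the bench, then sides sloping up and out. Origin: centre of its underside; z up; -x is the open side, towards the robot (yaw within 0.3 rad), +x the guard side. White rim marks on its x axis end the dividing line: y > 0 is the left half, y < 0 the right half
- guard_edge (a point): middle of the orange front edge of the flat clear guard fixed over the tub's far half. In the tub's frame the sheet covers x 0 to 120, y -110 to 110 mm, 130 to 134 mm above the bench, on two 12 mm posts at x 114, y +-90 mm. An upright stick cannot get under it; one leaning 25 to 40 degrees, top towards the tub's -x, can move its foot 40 mm off the middle on every side
- stick: loose square wooden stirring stick, 20 x 20 x 200 mm, 55 to 110 g, upper 70 mm a blue non-slip rubber grip. Origin: centre of its foot (lower end); z along the stick towards the blue top. It starts home in the rest, leaning 35 degrees from vertical, its x axis square off the channel floor. Sideways pushes at the foot can turn it in a weak grip: hold it firmly
- stick_foot (a point): centre of the stick's lower end face; axes as the stick
- stick_top (a point): centre of the stick's blue top end face; axes as the stick
- rest: fixed sloping rest: aluminium U channel, 44 mm wide inside, cheeks 18 mm high, on a grey base 160 x 90 x 10 mm (base centre at x 20 mm). It slopes 35 degrees from vertical, top leaning to the rest's -x (towards the robot, yaw within 0.3 rad), open on its upper side (+x and up), and runs 125 mm up from a red foot stop. Origin: on the bench; z up
- rest_foot (a point): fixed point: where the stick's foot centre is when home, (63, 0, 36) mm in the rest's frame. The stick at home runs from here along (-0.574, 0, 0.819) of that frame; (0.819, 0, 0.574) is square off the channel floor: lift out and lay back along it
- rest_top (a point): fixed point in the air: where the stick's top end centre is when home. The upper 75 mm of the stick are free of the channel and can be gripped on the two side faces (jaws closing along the rest's y), the gripper leaning as the stick does
- oil: bystander: loose bottle, 44 mm across, 110 mm high; origin under its centre
- tyre: bystander: model-car wheel lying flat, 86 mm across, 36 mm high; origin under its centre
- battery: bystander: battery pack 138 x 46 x 25 mm; origin under its centre
- driver: bystander: screwdriver 180 mm long lying on the bench along its x
- glue: bystander: jar 52 mm across, 85 mm high; origin under its centre
- orange0: orange ceramic polishing nugget, a loose rounded cylinder 28 mm across and 24 mm long, 35 g, glazed and slippery (friction about 0.17); origin at its centre. All the orange ones start in the tub's left half, the green in its right
- orange1: orange ceramic polishing nugget, a loose rounded cylinder 28 mm across and 24 mm long, 35 g, glazed and slippery (friction about 0.17); origin at its centre. All the orange ones start in the tub's left half, the green in its right
- orange2: orange ceramic polishing nugget, a loose rounded cylinder 28 mm across and 24 mm long, 35 g, glazed and slippery (friction about 0.17); origin at its centre. All the orange ones start in the tub's left half, the green in its right
- orange3: orange ceramic polishing nugget, a loose rounded cylinder 28 mm across and 24 mm long, 35 g, glazed and slippery (friction about 0.17); origin at its centre. All the orange ones start in the tub's left half, the green in its right
- green0: green ceramic polishing nugget, a loose rounded cylinder 28 mm across and 24 mm long, 35 g, glazed and slippery (friction about 0.17); origin at its centre. All the orange ones start in the tub's left half, the green in its right
- green1: green ceramic polishing nugget, a loose rounded cylinder 28 mm across and 24 mm long, 35 g, glazed and slippery (friction about 0.17); origin at its centre. All the orange ones start in the tub's left half, the green in its right
- green2: green ceramic polishing nugget, a loose rounded cylinder 28 mm across and 24 mm long, 35 g, glazed and slippery (friction about 0.17); origin at its centre. All the orange ones start in the tub's left half, the green in its right
- green3: green ceramic polishing nugget, a loose rounded cylinder 28 mm across and 24 mm long, 35 g, glazed and slippery (friction about 0.17); origin at its centre. All the orange ones start in the tub's left half, the green in its right
Things that resemble listed ones, but are neither listed nor needed, are in the scene too. Leave any yellow look-alike of the rest alone.

How it is judged:
On the way, in this order (a step that is already met when the one before it is completed fails the run):
1. the stick's foot is down among the nuggets, at least 20 mm off the tub's middle on the guard side (beginning a turn) (z of stick_foot in the frame of tub below 0.032 m and x of stick_foot in the frame of tub between 0.02 and 0.1 m and y of stick_foot in the frame of tub between -0.02 and 0.02 m), for 0.04 s.
2. the stick's foot is down among the nuggets, at least 20 mm off the tub's middle on the left (+y of the tub) (z of stick_foot in the frame of tub below 0.032 m and y of stick_foot in the frame of tub between 0.02 and 0.1 m and x of stick_foot in the frame of tub between -0.02 and 0.02 m), for 0.04 s.
3. the stick's foot is down among the nuggets, at least 20 mm off the tub's middle on the open side (z of stick_foot in the frame of tub below 0.032 m and x of stick_foot in the frame of tub between -0.1 and -0.02 m and y of stick_foot in the frame of tub between -0.02 and 0.02 m), for 0.04 s.
4. the stick's foot is down among the nuggets, at least 20 mm off the tub's middle on the right (-y of the tub) (z of stick_foot in the frame of tub below 0.032 m and y of stick_foot in the frame of tub between -0.1 and -0.02 m and x of stick_foot in the frame of tub between -0.02 and 0.02 m), for 0.04 s.
5. the stick's foot is down among the nuggets, at least 20 mm off the tub's middle on the guard side again (one full anticlockwise turn) (all of step 1), for 0.04 s.
At the end, for the whole second after the job is handed in: At least one orange and one green nugget have their centre in each half of the tub, 6 mm or more off the dividing line; all eight are inside the tub; the stick is home in its rest (foot and top ends within 30 mm of their home points), released and still (y of any of orange0, orange1, orange2, orange3 in the frame of tub above 0.006 m and y of any of orange0, orange1, orange2, orange3 in the frame of tub below -0.006 m and y of any of green0, green1, green2, green3 in the frame of tub above 0.006 m and y of any of green0, green1, green2, green3 in the frame of tub below -0.006 m and horizontal distance between each of orange0, orange1, orange2, orange3, green0, green1, green2, green3 and tub below 0.1 m and height (world z) of each of orange0, orange1, orange2, orange3, green0, green1, green2, green3 below 0.06 m and distance between stick_foot and rest_foot below 0.03 m and distance between stick_top and rest_top below 0.03 m and linear speed of stick below 0.02 m/s and contact force between stick and the fingers below 0.1 N); the robot touches nothing.
It fails at once if the stick, fingers or arm press the tub or its guard with more than 15 N (contact force between any of stick, the fingers, the arm and tub above 15 N).
It fails at once if the gripper itself touches a nugget (contact force between the fingers and orange0 above 0.5 N or contact force between the fingers and orange1 above 0.5 N or contact force between the fingers and orange2 above 0.5 N or contact force between the fingers and orange3 above 0.5 N or contact force between the fingers and green0 above 0.5 N or contact force between the fingers and green1 above 0.5 N or contact force between the fingers and green2 above 0.5 N or contact force between the fingers and green3 above 0.5 N).
It fails at once if a bystander is moved more than 25 mm (distance of any of oil, tyre, battery, driver, glue from where it was at the start of the episode above 0.025 m).
It also fails if it takes over 67 s, if anything falls off the work surface, if the arm or the gripper's body presses on something with over 40 N, if the wrist force passes 120 N, or if a joint passes its speed limit or range.

## Working session

There is one attempt and no reset: what is moved stays moved. The work goes in short steps, each a Python script; the robot and the scene stay as the last script left them, time stands still between calls to the robot, and variables do not carry over. Pictures are saved under pics/ and viewed, at most 10 in all, crops included, and the job is handed in when it is done.

```bash
mkdir -p pics; ls
python3 - <<'E'
from plant import arm
import cv2,pickle
d={}
for n in ("scene","side","wrist"):
    s=arm.snapshot(n); d[n]=s; cv2.imwrite(f"pics/{n}0.png",s["color"][:,:,::-1])
    print(n,s["fx"],s["cx"],s["cy"],(-s["R"].T@s["t"]).round(3),s["R"][2].round(3))
pickle.dump(d,open("s0.pkl","wb"))
E
```

```text
pics
scene 422.68491369853064 287.1006051623255 209.57239354172506 [1.066 0.302 1.175] [-0.44  -0.255 -0.861]
side 420.93782959130533 281.71368778720944 210.818485300293 [0.315 0.821 0.639] [ 0.219 -0.842 -0.492]
wrist 325.19226210127806 279.20511576648926 216.73291984592734 [ 0.208 -0.567  0.374] [-0.283 -0.065 -0.957]
```

View pics/scene0.png

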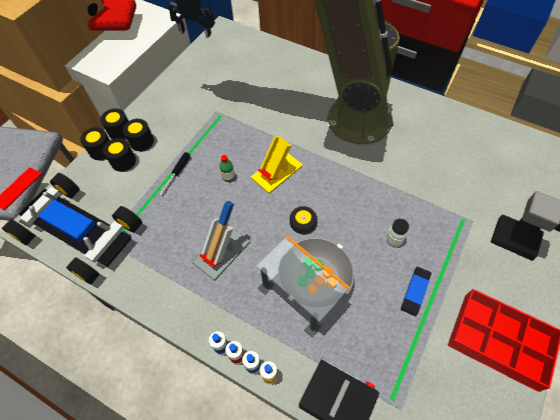

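View pics/side0.png

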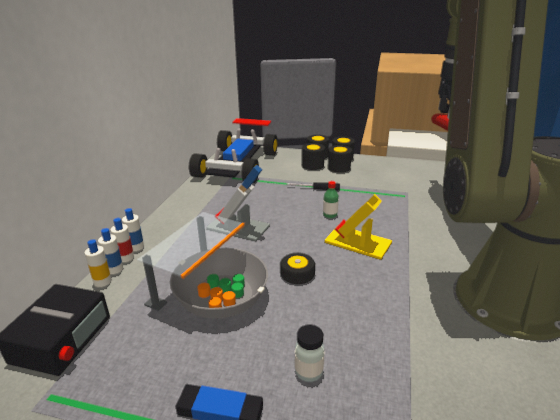

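The scene view shows the tub centre near (317,272), its orange guard edge from (288,238) to (350,290), and a white rim mark at (340,246). There are two rest-like objects: a grey one with a wooden and blue stick, top (226,208) and red stop (208,262), and a yellow look-alike at (275,165). The grey aluminium one with the stick fits the description, and I'll confirm that in an enlarged crop.

Run:
```python
import pickle,cv2,numpy as np
d=pickle.load(open("s0.pkl","rb"))
def c(n,x,y,w,h):
    return cv2.resize(d[n]["color"][y:y+h,x:x+w,::-1],(400,300),interpolation=cv2.INTER_CUBIC)
a=np.hstack([c("scene",180,190,120,90),c("scene",255,230,112,84)])
b=np.hstack([c("side",200,155,120,90),c("side",140,205,144,108)])
cv2.imwrite("pics/crop1.png",np.vstack([a,b]))
```

```text
(no output)
```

View pics/crop1.png

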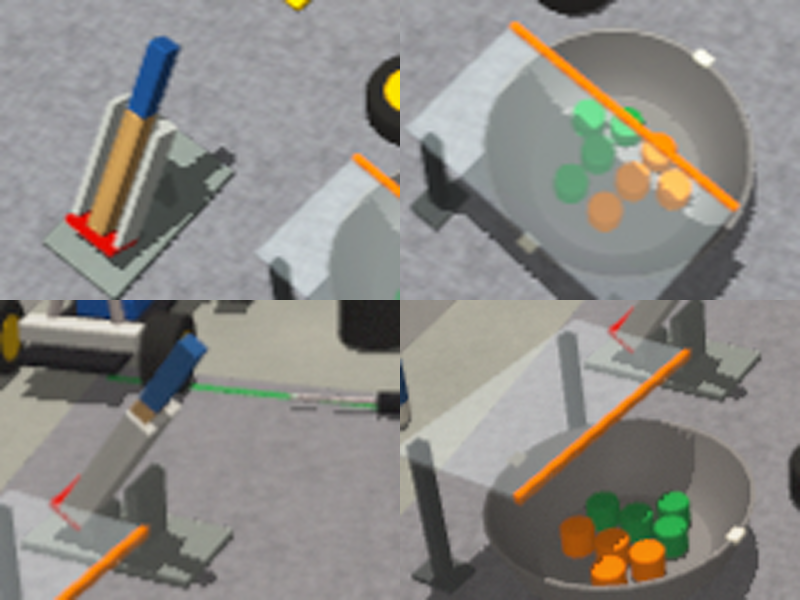

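The crops confirm it: the stick (blue top, wooden shaft) lies in the grey aluminium rest with the red stop, and the yellow one is an empty look-alike. The tub marks are at scene (340.4,246.2) and (290.6,297.8), and at side (261.3,289.6) and (182.5,262.6). Green nuggets are on the right, orange on the left.

```bash
cat > h.py <<'E'
import numpy as np,cv2,pickle
def ray(s,p):
    v=np.array([(p[0]-s["cx"])/s["fx"],(p[1]-s["cy"])/s["fy"],1.])
    w=s["R"].T@v; return -s["R"].T@s["t"], w/np.linalg.norm(w)
def plane(s,p,z):
    o,w=ray(s,p); return o+w*(z-o[2])/w[2]
def tri(s1,p1,s2,p2):
    A=[];b=[]
    r=[ray(s1,p1),ray(s2,p2)]
    M=[np.eye(3)-np.outer(w,w) for o,w in r]
    X=np.linalg.solve(M[0]+M[1],M[0]@r[0][0]+M[1]@r[1][0])
    return X,max(np.linalg.norm(m@(X-o)) for m,(o,w) in zip(M,r))
def mask(s,box,lo,hi):
    x,y,w,h=box; hsv=cv2.cvtColor(s["color"],cv2.COLOR_RGB2HSV)
    m=cv2.inRange(hsv,np.array(lo),np.array(hi)); k=np.zeros_like(m); k[y:y+h,x:x+w]=m[y:y+h,x:x+w]
    n,l,st,c=cv2.connectedComponentsWithStats(k)
    i=1+np.argmax(st[1:,4]); return (l==i),c[i],st[i]
def axis(m):
    p=np.argwhere(m)[:,::-1].astype(float); c=p.mean(0)
    u,sv,vt=np.linalg.svd(p-c,full_matrices=False); return c,vt[0]
E
python3 - <<'E'
from h import *
d=pickle.load(open("s0.pkl","rb")); S,D=d["scene"],d["side"]
np.set_printoptions(precision=4,suppress=True)
print("marks plane scene",plane(S,(340.4,246.2),.06),plane(S,(290.6,297.8),.06))
print("marks plane side",plane(D,(261.3,289.6),.06),plane(D,(182.5,262.6),.06))
print("tri",tri(S,(340.4,246.2),D,(261.3,289.6)),tri(S,(290.6,297.8),D,(182.5,262.6)))
# guard edge
for s,b in((S,(275,225,85,75)),(D,(175,215,75,70))):
    hsv=cv2.cvtColor(s["color"],cv2.COLOR_RGB2HSV)
    m,c,st=mask(s,b,(8,200,200),(16,255,255)); p=np.argwhere(m)[:,::-1]
    cc,v=axis(m);t=(p-cc)@v; e=[cc+v*t.min(),cc+v*t.max()]
    print("guard",st,e,plane(s,e[0],.132),plane(s,e[1],.132))
# stick blue
r=[]
for s,b in((S,(215,195,25,35)),(D,(238,160,28,35))):
    m,c,st=mask(s,b,(100,120,40),(125,255,255)); r.append(axis(m)); print("blue",c,st,r[-1][1])
X,e=tri(S,r[0][0],D,r[1][0]); print("blue centre",X,e)
n=[np.cross(ray(s,c+10*v)[1],ray(s,c-10*v)[1]) for s,(c,v) in zip((S,D),r)]
a=np.cross(*n);a/=np.linalg.norm(a);a*=np.sign(a[2]);print("axis",a,"lean",np.degrees(np.arccos(a[2])),"yaw",np.arctan2(-a[1],-a[0]))
for n_,p in(("fl",(193.5,262.6)),("fr",(215.4,279.4)),("br",(250.5,240.5))):print(n_,plane(S,p,.01))
for s,b in((S,(195,245,40,25)),(D,(205,160,40,60))):
    m,c,st=mask(s,b,(0,200,120),(5,255,255)); print("red",c,st)
E
```

```text
marks plane scene [0.53   0.1688 0.06  ] [0.7359 0.1169 0.06  ]
marks plane side [0.5307 0.1655 0.06  ] [0.7343 0.1179 0.06  ]
tri (array([0.5303, 0.1686, 0.0621]), np.float64(0.0007111906031058097)) (array([0.7354, 0.1165, 0.0587]), np.float64(0.00019918057860802827))
guard [302 248   5   7   8] [array([301.8079, 248.127 ]), array([305.7853, 254.142 ])] [0.6203 0.0882 0.132 ] [0.6309 0.106  0.132 ]
guard [181 223  63  53 115] [array([243.0523, 223.0615]), array([181.4151, 275.4881])] [0.6134 0.0303 0.132 ] [0.6657 0.244  0.132 ]
blue [225.5276 212.4724] [219 201  15  24 199] [-0.3305  0.9438]
blue [251.6402 176.1005] [243 165  19  23 189] [-0.5899  0.8075]
blue centre [ 0.6442 -0.137   0.1739] 0.00027190488654553116
axis [-0.5664  0.0951  0.8186] lean 35.05409694695653 yaw -0.16629149706203586
fl [ 0.7661 -0.1977  0.01  ]
fr [ 0.7786 -0.1105  0.01  ]
br [ 0.6213 -0.087   0.01  ]
red [207.3548 259.8226] [200 254  15  13  62]
red [217.75 214.  ] [217 213   3   3   4]
```

```bash
cat >> h.py <<'E'
from scipy.spatial.transform import Rotation as Rn
TUB=np.array([.6328,.1425,0]);TY=-.242;RY=-.155;BLUE=np.array([.6441,-.1367,.1730])
L=np.radians(35)
def ori(yaw,lean=L,sgn=1):      # tool z down the stick, y along +-yaw-frame y
    z=np.array([np.sin(lean),0,-np.cos(lean)]);y=np.array([0,sgn,0.])
    return Rn.from_euler("z",yaw)*Rn.from_matrix(np.c_[np.cross(y,z),y,z])
def ax(yaw,lean=L): return -ori(yaw,lean).as_matrix()[:,2]
FT=.166                          # foot to TCP along the stick
def tubw(x,y,z): return TUB+Rn.from_euler("z",TY).apply([x,y,z])
def nuggets(s,zz=.03):
    hsv=cv2.cvtColor(s["color"],cv2.COLOR_RGB2HSV);out={}
    for n,lo,hi in(("orange",(5,150,90),(17,255,255)),("green",(60,100,50),(85,255,255))):
        m=cv2.inRange(hsv,np.array(lo),np.array(hi))
        P=np.array([Rn.from_euler("z",-TY).apply(plane(s,p[::-1],zz)-TUB) for p in np.argwhere(m)])
        out[n]=P[np.hypot(P[:,0],P[:,1])<.095][:,:2]
    return out
E
python3 - <<'E'
from h import *
from plant import arm
d=pickle.load(open("s0.pkl","rb"))
for n in("scene","side"):
    for k,P in nuggets(d[n]).items(): print(n,k,len(P),P.min(0).round(3),P.max(0).round(3),"closest to entry",np.linalg.norm(P-[-.04,0],axis=1).min().round(3))
a=ax(RY);G=BLUE-.005*a;T=G+.006*a
for sg in(1,-1):
  for nm,p,y in(("pre",T+.1*a,RY),("grasp",T,RY),("lift",T+.06*np.array([.819*np.cos(RY),.819*np.sin(RY),.574]),RY),("high",tubw(-.04,0,.25)+FT*ax(TY),TY),("in",tubw(-.04,0,.02)+FT*ax(TY),TY),("gd",tubw(.04,0,.02)+FT*ax(TY),TY)):
    q=arm.inverse_kinematics(p,ori(y,L,sg).as_quat()); print(sg,nm,p.round(3),None if q is None else np.round(q,2))
E
```

```text
scene orange 132 [-0.045 -0.089] [-0.007  0.089] closest to entry 0.003
scene green 136 [-0.044 -0.056] [ 0.047 -0.006] closest to entry 0.011
side orange 568 [-0.058 -0.009] [0.095 0.067] closest to entry 0.007
side green 503 [-0.058 -0.058] [0.048 0.014] closest to entry 0.001
1 pre [ 0.587 -0.128  0.256] [-0.24 -0.11 -0.71  0.36  0.05 -0.07]
1 grasp [ 0.644 -0.137  0.174] [-0.23  0.1  -0.72  0.14  0.04 -0.06]
1 lift [ 0.692 -0.144  0.208] [-0.22  0.14 -0.57  0.24  0.04 -0.05]
1 high [0.502 0.175 0.386] [ 0.58 -0.21 -0.46  0.87 -0.43  0.72]
1 in [0.502 0.175 0.156] [ 0.58 -0.02 -0.86  0.28 -0.43  0.72]
1 gd [0.579 0.156 0.156] [ 0.45  0.08 -0.77  0.23 -0.37  0.6 ]
-1 pre [ 0.587 -0.128  0.256] [-0.24 -0.11 -0.71  0.36  0.05  3.07]
-1 grasp [ 0.644 -0.137  0.174] [-0.23  0.1  -0.72  0.14  0.04  3.08]
-1 lift [ 0.692 -0.144  0.208] [-0.22  0.14 -0.57  0.24  0.04  3.09]
-1 high [0.502 0.175 0.386] [ 0.58 -0.21 -0.46  0.87 -0.43 -2.42]
-1 in [0.502 0.175 0.156] [ 0.58 -0.02 -0.86  0.28 -0.43 -2.42]
-1 gd [0.579 0.156 0.156] [ 0.45  0.08 -0.77  0.23 -0.37 -2.54]
```

Run:
```python
from h import *
d=pickle.load(open("s0.pkl","rb"))
f=lambda s,p:(Rn.from_euler("z",-TY).apply(plane(s,p,.022)-TUB)[:2]*1e3).round(0)
for x,y in((188,118),(228,125),(198,152),(170,185),(258,150),(232,180),(272,188),(203,212)):print("scene",f(d["scene"],(255+x/3.571,230+y/3.571)))
for x,y in((203,210),(237,220),(275,205),(270,237),(177,235),(212,245),(248,260),(210,275)):print("side",f(d["side"],(140+x/2.778,205+y/2.778)))
```

```text
scene [-15. -44.]
scene [-33. -16.]
scene [  2. -18.]
scene [ 38. -16.]
scene [-33.  17.]
scene [ 1. 18.]
scene [-15.  46.]
scene [38. 19.]
side [ 34. -16.]
side [  2. -19.]
side [-15. -49.]
side [-34. -13.]
side [34. 20.]
side [ 2. 16.]
side [-34.  18.]
side [-18.  46.]
```

Nuggets sit in a mirrored grid, with a gap at tub (25,-45) mm, so I'll slide the stick in along its own axis there. I'll grasp now.

Run:
```python
from h import *
from plant import arm
a=ax(RY);T=BLUE+.001*a;q=ori(RY).as_quat();n=np.array([.819*np.cos(RY),.819*np.sin(RY),.574])
arm.set_gripper(.06)
arm.movep(T+.11*a,q)
print(arm.move_l(T,.12,max_force=8),arm.current_tool_pos().round(4),T.round(4))
w0=arm.current_wrist_force()
arm.set_gripper(0,120); print("width",arm.current_gripper_width(),arm.current_finger_force(),(arm.current_wrist_force()-w0).round(2))
print(arm.move_l(T+.06*n,.06,max_force=25),(arm.current_wrist_force()).round(2),arm.current_gripper_width(),arm.current_time_s())
d={}
for k in("scene","side"):
    d[k]=arm.snapshot(k)
pickle.dump(d,open("s1.pkl","wb"))
c=lambda s,x,y:cv2.resize(s["color"][y:y+120,x:x+160,::-1],(400,300),interpolation=cv2.INTER_CUBIC)
cv2.imwrite("pics/grasp.png",np.hstack([c(d["scene"],150,160),c(d["side"],170,110)]))
```

```text
False [ 0.6437 -0.1367  0.1744] [ 0.6435 -0.1366  0.1738]
width 0.018636926961745473 116.91924691200256 [-5.37 -0.51  5.47]
True [-5.07  1.26  6.88] 0.01848060941254337 4.725
```

View pics/grasp.png

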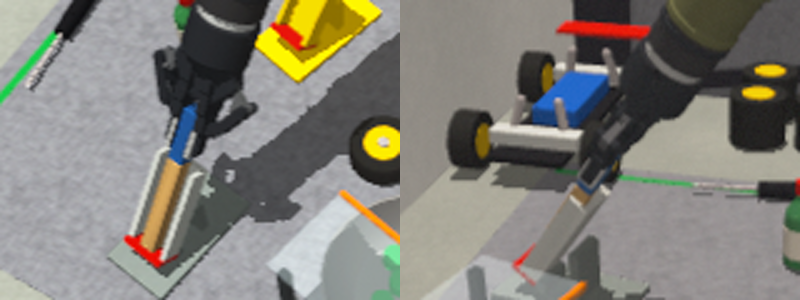

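The stick is gripped but still in the channel, because the lift stopped on the force limit. I'll check how far it moved and retry while watching the forces.

Run:
```python
from h import *
from plant import arm
a=ax(RY);T=BLUE+.001*a;n=np.array([.819*np.cos(RY),.819*np.sin(RY),.574])
p=arm.current_tool_pos();print(((p-T)@n).round(4),(p-T).round(4),arm.current_wrist_force().round(1),arm.current_ft_torque().round(2))
for k in range(1,5):
    r=arm.move_l(p+.004*k*n,.02,max_force=20);c=arm.current_tool_pos()
    print(r,((c-T)@n).round(4),arm.current_wrist_force().round(1),arm.current_ft_torque().round(2),arm.current_gripper_width())
    if r:break
```

```text
0.0052 [ 0.0036 -0.0012  0.0037] [-3.3  0.2  5.2] [0.11 0.53 0.  ]
False 0.0097 [-1.4 -0.2  0.8] [ 0.08  0.6  -0.  ] 0.01844848474921839
False 0.0114 [-7.8  1.4  5.3] [0.31 1.89 0.03] 0.018777853902010005
False 0.0131 [-14.7   3.1   9.2] [0.54 3.23 0.06] 0.018663029969761196
False 0.0214 [-0.5  0.5 -1. ] [ 0.09  0.65 -0.03] 0.01852558063733944
```

Run:
```python
from h import *
from plant import arm
a=ax(RY);T=BLUE+.001*a;n=np.array([.819*np.cos(RY),.819*np.sin(RY),.574])
print(arm.move_l(T+.07*n,.06,max_force=25),arm.current_wrist_force().round(1),arm.current_ft_torque().round(2))
d={}
for k in("scene","side"): d[k]=arm.snapshot(k)
pickle.dump(d,open("s1.pkl","wb")); print(arm.current_tool_pos(),arm.current_time_s())
c=lambda s,x,y:cv2.resize(s["color"][y:y+120,x:x+160,::-1],(400,300),interpolation=cv2.INTER_CUBIC)
cv2.imwrite("pics/grasp2.png",np.hstack([c(d["scene"],150,160),c(d["side"],150,110)]))
```

```text
False [-0.4  0.  -1.6] [0.16 0.69 0.03]
[ 0.69960198 -0.14535538  0.21340584] 7.3583
```

View pics/grasp2.png

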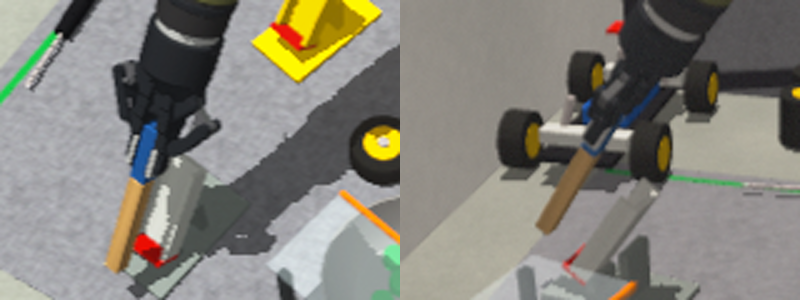

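The stick is held firmly and clear of the rest; its foot is near scene (196,267) and side (368→ ~ (217,202)). I'll measure how it sits in the grip from the wood colour.

```bash
cat >> h.py <<'E'
def wood(S,D,bs,bd):
    r=[]
    for s,b in((S,bs),(D,bd)):
        m,c,st=mask(s,b,(8,60,60),(22,190,255));p=np.argwhere(m)[:,::-1];cc,v=axis(m);v=v*np.sign(v[1]);t=(p-cc)@v
        r.append((cc,v,cc+v*t.max(),st))
    X,e=tri(S,r[0][0],D,r[1][0])
    n=[np.cross(ray(s,q[0]+10*q[1])[1],ray(s,q[0]-10*q[1])[1]) for s,q in zip((S,D),r)]
    a=np.cross(*n);a/=np.linalg.norm(a);a*=np.sign(a[2]);return X,e,a,[q[3] for q in r]
E
python3 - <<'E'
from h import *
from plant import arm
d=pickle.load(open("s1.pkl","rb"))
X,e,a,st=wood(d["scene"],d["side"],(185,225,30,50),(200,165,40,45))
R=Rn.from_quat(arm.current_tool_rot()).as_matrix();p=arm.current_tool_pos()
print(X.round(4),e,a.round(4),st)
print("wood centre in tool",(R.T@(X-p)).round(4),"axis in tool",(R.T@a).round(4),"tool axis",(-R[:,2]).round(4))
E
```

```text
[ 0.7546 -0.1526  0.1259] 0.0007667672403328447 [-0.5301  0.1065  0.8412] [array([192, 231,  20,  38, 360], dtype=int32), array([204, 169,  26,  35, 310], dtype=int32)]
wood centre in tool [0.0037 0.0015 0.1035] axis in tool [-0.0299  0.0219 -0.9993] tool axis [-0.5583  0.0888  0.8249]
```

```bash
cat >> h.py <<'E'
FOOT=np.array([.005,0,.168])     # foot in the tool frame as measured
QT=ori(TY)
def tcp(x,y,z=.021): return tubw(x,y,z)-QT.apply(FOOT)
def stir(arm,a0,a1,r0,r1,v=.06):
    A=np.radians(np.arange(a0,a1+.1,30));n=len(A);F=[]
    for i,t in enumerate(A):
        r=r0+(r1-r0)*min(1,i/4)
        s=arm.move_l(tcp(r*np.cos(t),r*np.sin(t)),v,max_force=25)
        F.append((int(np.degrees(t)),bool(s),round(float(np.linalg.norm(arm.current_wrist_force())),1)))
    print(F)
def footnow(arm):
    p=arm.current_tool_pos()+Rn.from_quat(arm.current_tool_rot()).apply(FOOT);return Rn.from_euler("z",-TY).apply(p-TUB)
E
python3 - <<'E'
from h import *
from plant import arm
p=arm.current_tool_pos();p[2]=.40
arm.move_l(p,.2)
E=tcp(.025,-.045);st=E+.2*ax(TY)
arm.movep(st,QT.as_quat()); print(footnow(arm).round(4),arm.current_time_s())
print(arm.move_l(E+.05*ax(TY),.1,max_force=10),arm.current_wrist_force().round(1))
s=arm.move_l(E,.05,max_force=10);print(s,footnow(arm).round(4),arm.current_wrist_force().round(1),arm.current_ft_torque().round(2),arm.current_time_s())
d={k:arm.snapshot(k) for k in("scene","side")};pickle.dump(d,open("s2.pkl","wb"))
c=lambda s,x,y:cv2.resize(s["color"][y:y+120,x:x+160,::-1],(400,300),interpolation=cv2.INTER_CUBIC)
cv2.imwrite("pics/in.png",np.hstack([c(d["scene"],235,200),c(d["side"],130,200)]))
E
```

```text
[-0.089  -0.0449  0.1853] 9.8917
False [-0.1  0.3 -1. ]
False [ 0.0251 -0.0449  0.0213] [ 0.3  0.3 -0.3] [ 0.2   0.73 -0.02] 12.6917
```

View pics/in.png

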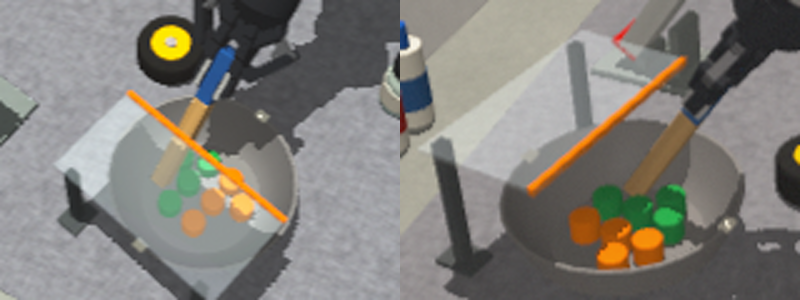

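The foot is down inside the tub beside the greens (scene ~(299,273)), under the guard with no contact force. I'll stir just over two turns.

Run:
```python
from h import *
from plant import arm
stir(arm,-60,390,.048,.04);stir(arm,420,720,.04,.04)
print(footnow(arm).round(4),arm.current_time_s(),arm.current_gripper_width())
d={k:arm.snapshot(k) for k in("scene","side")};pickle.dump(d,open("s3.pkl","wb"))
c=lambda s,x,y:cv2.resize(s["color"][y:y+120,x:x+160,::-1],(400,300),interpolation=cv2.INTER_CUBIC)
cv2.imwrite("pics/st.png",np.hstack([c(d["scene"],235,200),c(d["side"],130,200)]))
```

```text
[(-59, False, 1.6), (-29, False, 1.5), (0, False, 0.8), (29, False, 2.9), (59, False, 3.4), (90, False, 4.4), (119, False, 5.3), (150, False, 12.3), (180, False, 11.9), (210, False, 7.9), (239, False, 9.0), (270, False, 6.0), (300, False, 0.7), (330, False, 0.6), (360, False, 1.3), (390, False, 2.5)]
[(420, False, 2.9), (450, False, 6.5), (479, False, 9.2), (510, False, 4.8), (540, False, 9.7), (570, False, 4.4), (600, False, 9.4), (630, False, 5.3), (660, False, 1.5), (690, False, 1.3), (720, False, 1.8)]
[0.04   0.0004 0.0209] 25.9917 0.01864569608929761
```

View pics/st.png

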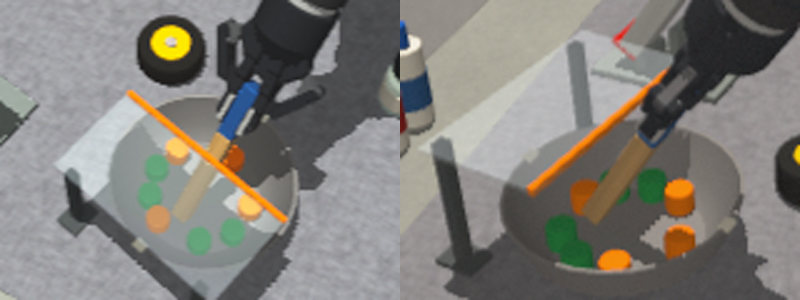

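After two turns the nuggets form a mixed ring. In the scene crop, oranges are at (176,151), (232,157), (157,218) and (248,208), and greens at (157,167), (150,193), (198,240) and (232,232). I'll convert these to tub coordinates.

Run:
```python
from h import *
d=pickle.load(open("s3.pkl","rb"))
f=lambda s,p:(Rn.from_euler("z",-TY).apply(plane(s,p,.025)-TUB)[:2]*1e3).round(0)
for c,L_ in(("o",((176,151),(232,157),(157,218),(248,208))),("g",((157,167),(150,193),(198,240),(232,232)))):
    print("scene",c,[f(d["scene"],(235+x/2.5,200+y/2.5)).tolist() for x,y in L_])
for c,L_ in(("o",((182,195),(278,197),(278,240),(214,262))),("g",((215,185),(251,186),(161,233),(175,253)))):
    print("side",c,[f(d["side"],(130+x/2.5,200+y/2.5)).tolist() for x,y in L_])
```

```text
scene o [[-16.0, -54.0], [-55.0, -0.0], [61.0, -14.0], [-19.0, 54.0]]
scene g [[14.0, -56.0], [44.0, -41.0], [49.0, 37.0], [15.0, 59.0]]
side o [[58.0, -10.0], [-22.0, -49.0], [-54.0, 1.0], [-21.0, 50.0]]
side g [[40.0, -36.0], [9.0, -51.0], [42.0, 42.0], [15.0, 57.0]]
```

Both colours are clearly in both halves: orange at (-20,52) and (-18,-52), green at (15,58) and (11,-53) mm. I'll slide out and carry the stick over to the rest, then re-measure it in the grip.

Run:
```python
from h import *
from plant import arm
arm.move_l(tcp(.04,0)+.2*ax(TY),.12,max_force=20); print(footnow(arm).round(3),arm.current_wrist_force().round(1))
p=arm.current_tool_pos();p[2]=.40;arm.move_l(p,.2)
a=ax(RY);T=np.array([.6437,-.1367,.1744]);n=np.array([.819*np.cos(RY),.819*np.sin(RY),.574]);q=ori(RY).as_quat()
P=T+.07*n+.01*a
arm.movep(np.r_[P[:2],.40],q);arm.move_l(P,.2)
d={k:arm.snapshot(k) for k in("scene","side")};pickle.dump(d,open("s4.pkl","wb"))
X,e,w,st=wood(d["scene"],d["side"],(182,222,34,54),(198,160,44,52))
R=Rn.from_quat(arm.current_tool_rot()).as_matrix();p=arm.current_tool_pos()
print(X.round(4),e,st,"in tool",(R.T@(X-p)).round(4),(R.T@w).round(4),p.round(4),P.round(4),arm.current_time_s())
c=lambda s,x,y:cv2.resize(s["color"][y:y+120,x:x+160,::-1],(400,300),interpolation=cv2.INTER_CUBIC)
t=np.hstack([c(d["scene"],150,160),c(d["side"],150,110)]);b=np.hstack([c(d["scene"],235,200),c(d["side"],130,200)])
cv2.imwrite("pics/back.png",np.vstack([t,b]))
```

```text
[-0.075 -0.     0.184] [-0.1  0.4 -0.2]
[ 0.7522 -0.1515  0.1383] 0.0003867181253774983 [array([191, 228,  21,  39, 373], dtype=int32), array([204, 165,  26,  35, 318], dtype=int32)] in tool [0.0036 0.002  0.1036] [-0.0286  0.0133 -0.9995] [ 0.6959 -0.1447  0.2251] [ 0.6947 -0.1447  0.2228] 31.0333
```

View pics/back.png

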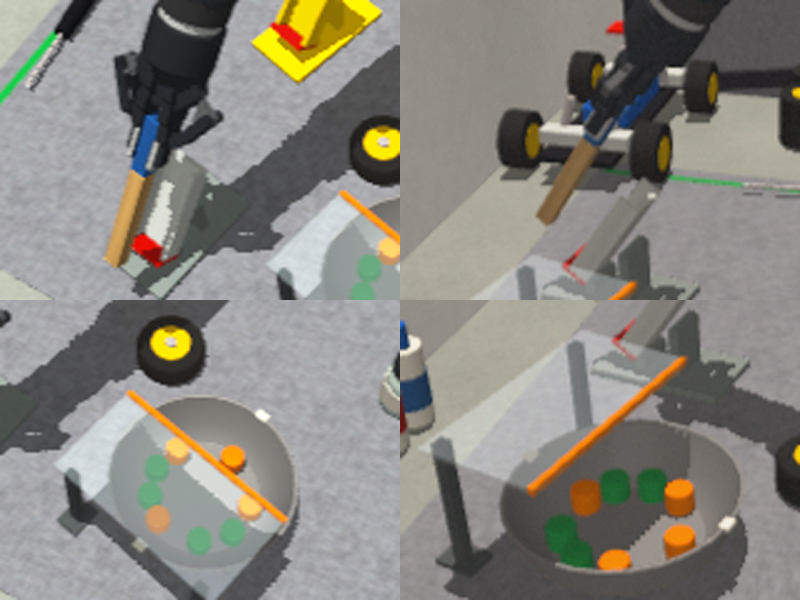

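The stick sits unchanged in the grip, tilted 1.7°, and all eight nuggets are in the tub. I'll tilt the tool to compensate, lay the stick back along the channel normal and release.

Run:
```python
from h import *
from plant import arm
a=ax(RY);n=np.array([.819*np.cos(RY),.819*np.sin(RY),.574])
F=BLUE-.165*a;F[2]=.037;F+=.005*a
Q=ori(RY,L+np.radians(1.8));q=Q.as_quat();T=F-Q.apply(FOOT)
arm.move_l(T+.06*n,.1,q)if 0 else arm.move_l(T+.06*n,.1,orientation=q)
print(arm.move_l(T+.015*n,.08,max_force=8),arm.current_wrist_force().round(1))
s=arm.move_l(T-.004*n,.02,max_force=6);p=arm.current_tool_pos()
print(s,"left",((p-T)@n).round(4),arm.current_wrist_force().round(1),arm.current_time_s())
d={k:arm.snapshot(k) for k in("scene","side")}
X,e,w,st=wood(d["scene"],d["side"],(190,215,34,54),(198,160,60,70));print(X.round(4),w.round(3),st)
c=lambda s,x,y:cv2.resize(s["color"][y:y+120,x:x+160,::-1],(400,300),interpolation=cv2.INTER_CUBIC)
cv2.imwrite("pics/laid.png",np.hstack([c(d["scene"],150,160),c(d["side"],150,110)]))
```

```text
False [ 0.6 -0.3 -0.1]
True left 0.0012 [1. 0. 2.] 32.7667
[ 0.693  -0.1491  0.1173] [0.629 0.407 0.662] [array([207, 221,  17,  39, 334], dtype=int32), array([239, 184,   9,   8,  43], dtype=int32)]
```

View pics/laid.png

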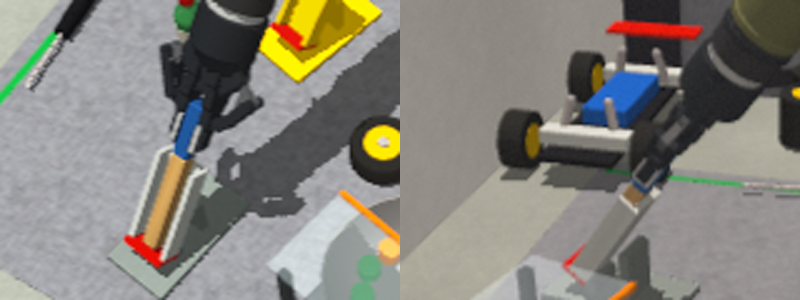

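The stick lies in the channel with its foot at the red stop (scene ~(209,259)) and contact was felt on the floor. I'll release, back off along the stick and verify.

Run:
```python
from h import *
from plant import arm
Q=Rn.from_quat(arm.current_tool_rot());arm.set_gripper(.03,20);arm.set_gripper(.06)
p=arm.current_tool_pos();arm.move_l(p-.14*Q.as_matrix()[:,2],.12)
p=arm.current_tool_pos();arm.move_l(p+[-.05,0,.12],.2);arm.pause(.5)
d={k:arm.snapshot(k) for k in("scene","side")};S,D=d["scene"],d["side"];r=[]
for s,b in((S,(215,195,25,35)),(D,(238,160,28,35))):
    m,c,st=mask(s,b,(100,120,40),(125,255,255));r.append(axis(m));print(st)
X,e=tri(S,r[0][0],D,r[1][0]);print("blue centre",X.round(4),e,"before",BLUE,arm.current_time_s(),arm.current_wrist_force().round(1))
n=[np.cross(ray(s,c+10*v)[1],ray(s,c-10*v)[1]) for s,(c,v) in zip((S,D),r)]
a=np.cross(*n);a/=np.linalg.norm(a);print("axis",a.round(3),ax(RY).round(3))
cv2.imwrite("pics/end.png",np.hstack([cv2.resize(s["color"][y:y+150,x:x+200,::-1],(400,300),interpolation=cv2.INTER_CUBIC) for s,x,y in((S,165,170),(D,120,150))]))
```

```text
[219 201  15  25 203]
[243 165  18  24 188]
blue centre [ 0.6445 -0.1359  0.1736] 0.0005029514911468125 before [ 0.6441 -0.1367  0.173 ] 36.2583 [ 0.3 -0.2 -0.6]
axis [-0.561  0.089  0.823] [-0.567  0.089  0.819]
```

View pics/end.png

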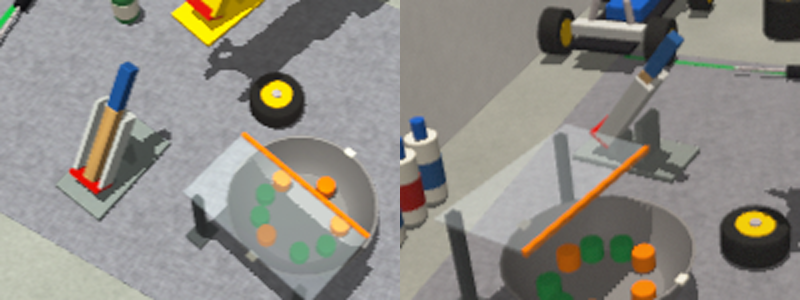

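The stick is home within about 1 mm of where it started, its blue top at scene (226,208), and the nuggets are mixed in the tub. The arm is clear, so I'm handing in.

```bash
python3 -c "
from plant import arm
print(arm.close_job())"
```

```text
the job is handed in; nothing more can be done
None
```

I stirred the tub anticlockwise for just over two turns and handed the job in at about 36 s; in the last images both colours lie in each half, all eight nuggets are in the tub and the stick is home and released, but no verdict came back.

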